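Slide a router-bit rack past a sprung gate into its pocket

ROBOT

A 6-joint arm with a two-finger parallel gripper is mounted at the origin on a cart in front of the work surface, level with it; the furniture and walls round the work are solid. World frame = base frame: x ahead of the robot, y to its left, z up, the work surface at z = 0. Lengths are in mm, angles in degrees, forces in N, time in s.
With the tool pointing down it reaches from about 250 to 800 mm from the base axis. Payload 8.5 kg.
Tool frame: the origin (TCP) lies midway between the tips of the shut fingers; the grasp point (between the pads) lies 19 mm behind it; z points along the fingers, x is the direction in which the jaws open and shut, and the axes are right-handed (so a half turn about z gives the same grasp; the last joint's range is limited). The gripper opens to 85 mm and grips with 20 to 120 N. Pads are 22 mm wide; open, the fingers measure 114 mm over their backs; the gripper's body (76 mm by 85 mm) begins 54 mm behind the grasp point. The pads swing forward as they close: fully open they stand 13 mm farther back than shut.
Start: joints at [-65.26, 13.648, -0.773, 75.585, 0, 90], TCP at [219.696, -476.773, 231.276] pointing down, gripper open.
Joint ranges: [-152.45, 152.45], [-59.26, 108.67], [-65.41, 83.53], [-104.44, 129.93], [-82.83, 76.93], [-180, 180]. Speed limits (degrees/s): [127.2, 127.2, 159.86, 180, 180, 180].

INTERFACE

Orientations are given as [roll, pitch, yaw] about the fixed x, y, z axes, in that order (R = Rz(yaw) Ry(pitch) Rx(roll)).
In Python, from cell import env gives the robot as it stands. The module is installed in compiled form; this text tells all that it offers.
- The arm moves only by the tool play_rows, never from a script. Its argument "deltas" is a list of rows, each a list of 5 numbers: the shift along the tool's x, y, z in units of 30 mm (1.0 is 30 mm), then the turn about the tool's z in units of 5 degrees (1.0 is 5 degrees), then the finger opening in mm, from 0 to 85.4. In form: [[x, y, z, twist, hand], ...]. A call has exactly 5 rows; each row is the pose to reach, as a shift and turn from the pose commanded when the call began, along the tool's axes at that moment; what a row does not reach only later rows make up. A row lasts 1/12 s, in which the tool goes at most 41.7 mm and 7.16 degrees, less where a joint would pass 70% of its speed; a pose out of reach is approached as far as the arm can. A call with a gripper value outside its range is refused whole. The fingers move at their own pace and stop on an object; "newtons" is the grip in N (left out, the last holds). Time passes only in rows, so rows that repeat a pose let the fingers close, or fill a call up. It gives the time, the measured TCP pose, the force and the opening at its end, in the units of the state.
- env.sense(): the state, without advancing time (a new reading comes with each control period).
- env.camera(name): name is "scene" or "side" or "wrist"; returns a dict with "image" (400x640x3 uint8, red, green, blue), "range_z" (400x640 float32, mm along the optical axis (not along the pixel's ray), 0 where there is no reading), "K" (3x3 intrinsics, pixels), "position" and "attitude" of the camera in the world; the wrist camera has in their place "T_tool_cam" (4x4, takes a point from camera to tool coordinates, whose origin is the TCP and whose axes are the tool frame's). Camera axes: x right, y up, looking along -z (the intrinsics and any distortion apply to the point x, -y, -z); pixel columns grow to the right and rows downward; lengths in mm; the calibration is good to about 2 mm. The wrist camera is an equidistant fisheye: a pixel r from the principal point sees the ray r / f radians off the axis. A picture is of the moment at which its call begins: read the wrist's pose just before it.
- env.hand_in(): hands the job in, once; it reports no verdict.
The state is a dict: "time": time; "q": joint angles; "joint_velocities": joint speeds; "joint_efforts": joint torques, N m; "tcp_pos": TCP position; "tcp_rot": TCP orientation; "ft_force": force on the tool from outside, world axes, zero at the start; "moment": the same for the moment, N m; "grip_width": finger opening in mm.
Only numpy, scipy, OpenCV 4.12 (cv2) and the standard library are available. Lean on these libraries where they do the work, as an engineer would, in place of code of your own. Each camera call takes 0.05 s, during which the arm holds its last target.

TASK

Slide the wooden rack of router bits along the blue chute, past the yellow gate, until it is fully home against the stop at the end. The gate is sprung: press its long red bar fully down with one fingertip before the rack reaches it and keep it down while another finger pushes the rack from behind until it is home, then take the hand away so that the gate springs up shut behind the rack. Only push: do not lift or tip the rack, do not let the gate up under it, and leave the other things on the bench where they are.

Things in the scene. Friction and masses are not known exactly. Their poses are not given: they have to be found in the camera images.
- chute: steel base 440x140x6 mm fixed to the bench, carrying a straight open-topped lane between two blue walls. Origin: on the bench top, below the middle of the lane at the gate. x: along the lane in the direction of travel (roughly to the robot's right); y: across the lane, away from the robot; z: up. The lane's upstream end, x = -215 mm, is open. Its axes are meant by 'x, y, z' in the entries below
- lane_gate (a point): middle of the lane floor at the gate (chute x 0, y 0, z 45 mm). Lane 66 mm wide (y -33 to 33), walls 6 mm thick, tops 16 mm above the floor. The yellow gate blade, 6 mm thick, crosses the lane here in a 14 mm slot: shut, it stands 18 mm above the floor and blocks the lane; fully open, it lies 10 mm below the floor
- bar_down (a point): fixed point where the middle of the gate bar's top face comes when pressed fully down (chute x -150, y -60, z 53 mm). The red bar, 30 mm wide (y -75 to -45), lies beside the near wall (y -39 to -33) from x = -225 to its hinge at x = 190, z = 47 mm. Down at its stop it is level, top 8 mm above the lane floor all along: fingertips on bar and in lane can move on at one height
- stop_face (a point): middle of the rubber face of the end stop, downstream end of the lane (chute x 128, y 0, z 58 mm); the stop's top is at z = 71 mm
- gate (a joint): angle of the gate lever about its hinge, rad: 0 = shut (blade up, bar sloping up from its hinge, its top at z = 108 mm at the free upstream end), 0.15 = fully open (bar level, at its stop). The blade is below the lane floor from 0.105 on. A spring shuts it whenever it is let go: holding the bar fully down takes about 2 N at its free end and about 4.5 N level with the blade
- rack: loose wooden block with eight router bits standing in it, 110 mm long (its x, along the lane), 62 wide, block 34 high, 52 with the bits, 0.2 to 0.45 kg, in the lane upstream of the gate. Origin: centre of its underside; rear (upstream) face at its x = -55, front at +55. Home, its front touches the stop: origin at chute x = 73, rear face 18 mm past the middle of the gate
- tape_measure: yellow and black tape measure, 34x80x66, standing on the bench on the far side of the chute (mm); not part of the job, leave it alone. Origin: centre of its underside
- hex_keys: set of hex keys in a red holder, 45x90x9, lying on the far side of the chute (mm); not part of the job, leave it alone. Origin: centre of its underside
- orange_tape: small roll of dark tape, 53x51x19, lying flat on the far side of the chute (mm); not part of the job, leave it alone. Origin: centre of its underside
- wood_spool: small wooden spool, diameter 60, height 58, standing on the far side of the chute (mm); not part of the job, leave it alone. Origin: centre of its underside
- screwdriver_2: blue-handled screwdriver, 27x198x28, lying along the near side of the chute, in front of the red bar (mm); not part of the job, leave it alone. Origin: centre of its underside
Mind the look-alikes: they are no part of the job. Leave any pink look-alike of the rack alone.

How it is judged:
By the outcome, as a careful person would: the job done as asked, in the order asked, and still so for the second after the job is handed in, with the robot touching nothing.
It also fails if it takes over 40 s, if anything falls off the work surface, if the arm or the gripper's body presses on something with over 40 N, if the wrist force passes 120 N, or if a joint passes its speed limit or range.

## Working session

There is one attempt and no reset: what is moved stays moved. The work goes in short steps, Python scripts to look and compute and a tool call to move; the robot and the scene stay as the last step left them, time stands still between calls to the robot, and variables do not carry over. Pictures are saved under pics/ and viewed, and the job is handed in when it is done.

Besides the shell and the picture viewer there is one more tool, called after ">>>" by a JSON object that holds its "name" and its "arguments", one argument or row to a line. play_rows: Moves the arm, as the interface text tells. Its arguments: {"type":"object","properties":{"deltas":{"type":"array"},"newtons":{"type":"number"}},"required":["deltas"]}

```bash
mkdir -p pics; python3 - <<'E'
from cell import env
import cv2,numpy as np,pickle
s=env.sense();print(s['time'],s['tcp_pos'],s['tcp_rot'],s['grip_width'])
d={}
for n in ["scene","side"]:
    c=env.camera(n);d[n]=c
    cv2.imwrite(f"pics/{n}0.png",c["image"][:,:,::-1]);print(n,c["position"],c["attitude"],c["K"])
pickle.dump(d,open("d0.pkl","wb"))
E
```

```text
0.0 [ 219.52181978 -476.41578858  230.6739734 ] [-1.79999166e+02  8.33020295e-02 -6.52607595e+01] 85.05571892581986
scene [-282.17351706 -634.53628427  526.63927077] [ 65.37571905   0.39112239 -56.62641471] [[402.01126473   0.         320.34637346]
 [  0.         402.01126473 203.59813492]
 [  0.           0.           1.        ]]
side [ 391.53342756 -896.69444499  784.19720774] [48.65101054 -0.0535792  -9.50413144] [[442.42350244   0.         315.73229636]
 [  0.         442.42350244 199.77683802]
 [  0.           0.           1.        ]]
```

View pics/scene0.png

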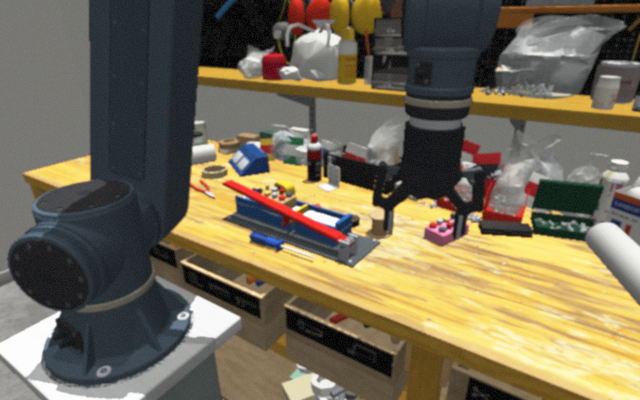

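View pics/side0.png

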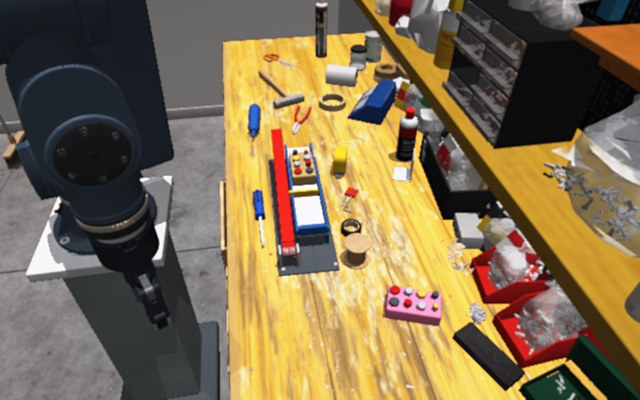

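```bash
cat >h.py <<'E'
import numpy as np
from scipy.spatial.transform import Rotation as R
def P(c,u,v,z=None,r=None):
    K=c["K"];d=np.array([(u-K[0,2])/K[0,0],-(v-K[1,2])/K[1,1],-1.])
    d=R.from_euler('xyz',c["attitude"],degrees=True).as_matrix()@d;p=np.array(c["position"])
    t=r if z is None else (z-p[2])/d[2]
    return p+t*d
def proj(c,w):
    K=c["K"];q=R.from_euler('xyz',c["attitude"],degrees=True).as_matrix().T@(np.array(w)-c["position"])
    return K[0,0]*q[0]/-q[2]+K[0,2], K[1,1]*-q[1]/-q[2]+K[1,2]
E
python3 - <<'E'
import cv2,pickle
d=pickle.load(open("d0.pkl","rb"))
im=d["side"]["image"][120:285,235:375,::-1]
im=cv2.resize(im,None,fx=5,fy=5,interpolation=cv2.INTER_CUBIC)
cv2.imwrite("pics/c1.png",im[:, :][:600]);cv2.imwrite("pics/c2.png",im[-600:])
im=d["scene"]["image"][165:270,215:385,::-1]
cv2.imwrite("pics/c3.png",cv2.resize(im,None,fx=4.7,fy=4.7,interpolation=cv2.INTER_CUBIC))
E
```

```text
(no output)
```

View pics/c1.png

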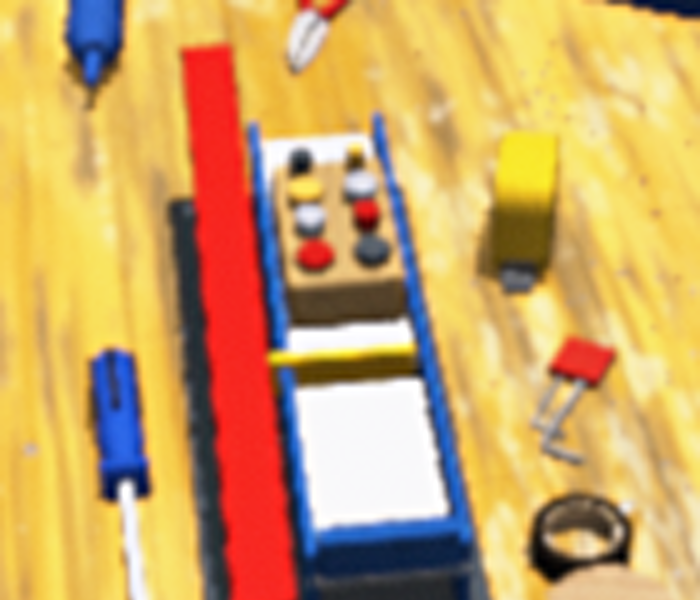

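View pics/c2.png

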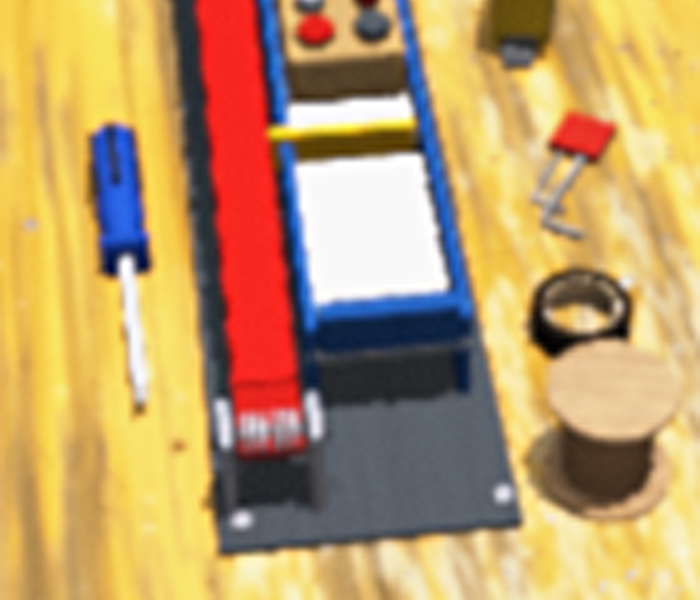

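View pics/c3.png

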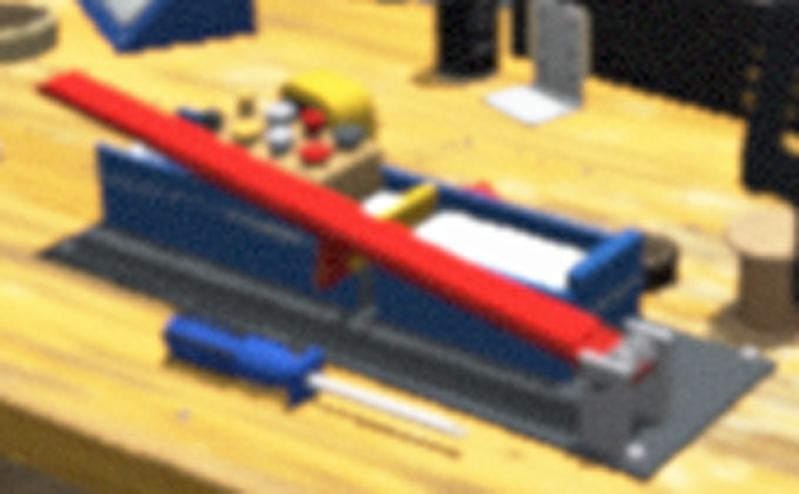

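```bash
python3 - <<'E'
import pickle,numpy as np,cv2
from h import *
from scipy.optimize import least_squares
d=pickle.load(open("d0.pkl","rb"));c=d["side"]
pts=[((-215,-36,61),(254,125)),((-215,36,61),(379,115)),((-225,-75,108),(184,50)),((-225,-45,108),(232,45)),((0,33,63),(415,350)),((128,33,71),(465,522))]
pts=[(m,(235+u/5,120+v/5)) for m,(u,v) in pts]
def T(p,m):
    a=np.radians(p[2]);return np.array([p[0]+np.cos(a)*m[0]-np.sin(a)*m[1],p[1]+np.sin(a)*m[0]+np.cos(a)*m[1],m[2]])
f=lambda p:np.concatenate([np.array(proj(c,T(p,m)))-u for m,u in pts])
s=least_squares(f,[450,-100,-90]);print(s.x,np.round(s.fun,1))
p=s.x
np.save("p.npy",p)
# range check
for (m,u) in pts:
    r=c["range_z"][int(round(u[1])),int(round(u[0]))];print(m,np.round(T(p,m)),np.round(P(c,*u,r=r)))
for n,(ox,oy,w,h,k) in {"side":(235,120,140,165,3.6),"scene":(215,165,170,105,4.7)}.items():
    im=cv2.resize(d[n]["image"][oy:oy+h,ox:ox+w,::-1],None,fx=k,fy=k,interpolation=cv2.INTER_CUBIC)
    L=lambda a,b,col:cv2.line(im,*[tuple(int(round((q-o)*k)) for q,o in zip(proj(d[n],T(p,m)),(ox,oy))) for m in(a,b)],col,1)
    for y in(-39,-33,33,39):L((-215,y,61),(128,y,61),(0,255,0))
    L((0,-33,63),(0,33,63),(255,0,255));L((128,-33,71),(128,33,71),(255,0,255))
    for y in(-75,-45):L((-225,y,108),(190,y,53),(255,255,0))
    for y in(-70,70):L((-220,y,6),(220,y,6),(0,0,255))
    L((220,-70,6),(220,70,6),(0,0,255))
    cv2.imwrite(f"pics/o_{n}.png",im)
# rack from depth
K=c["K"];pl=[]
for v in range(145,190):
  for u in range(282,325):
    r=c["range_z"][v,u]
    if r>0:
        w=P(c,u,v,r=r);a=np.radians(p[2]);q=w[:2]-p[:2]
        pl.append((np.cos(a)*q[0]+np.sin(a)*q[1],-np.sin(a)*q[0]+np.cos(a)*q[1],w[2]))
pl=np.array(pl)
m=(abs(pl[:,1])<29)&(pl[:,2]>65)
print(np.percentile(pl[m],[0,2,10,50,90,98,100],axis=0).round())
m=(abs(pl[:,1])<29)&(pl[:,2]>73)&(pl[:,2]<83)
print(np.percentile(pl[m],[0,2,10,50,90,98,100],axis=0).round())
E
```

```text
[509.98110346 -53.49237911 -92.25459961] [ 0.1  0.1 -0.1  0.3 -0.7  0.2  0.3  0.5  1.6  0.4 -1.  -1.1]
(-215, -36, 61) [482. 163.  61.] [483. 167.  58.]
(-215, 36, 61) [554. 160.  61.] [568. 249.   1.]
(-225, -75, 108) [444. 174. 108.] [446. 166. 114.]
(-225, -45, 108) [474. 173. 108.] [486. 348.  -1.]
(0, 33, 63) [543. -55.  63.] [542. -36.  49.]
(128, 33, 71) [ 538. -183.   71.] [ 542. -174.   59.]
[[-158.  -29.   65.]
 [-150.  -27.   67.]
 [-140.  -24.   74.]
 [ -85.   -1.   79.]
 [ -49.   22.   91.]
 [ -46.   27.   94.]
 [ -44.   29.   97.]]
[[-158.  -29.   73.]
 [-153.  -28.   74.]
 [-142.  -25.   76.]
 [ -88.   -0.   78.]
 [ -50.   25.   80.]
 [ -47.   28.   82.]
 [ -44.   29.   83.]]
```

View pics/o_side.png

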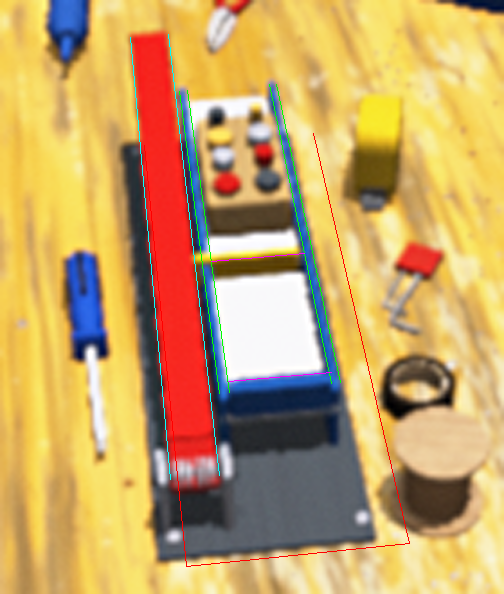

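View pics/o_scene.png

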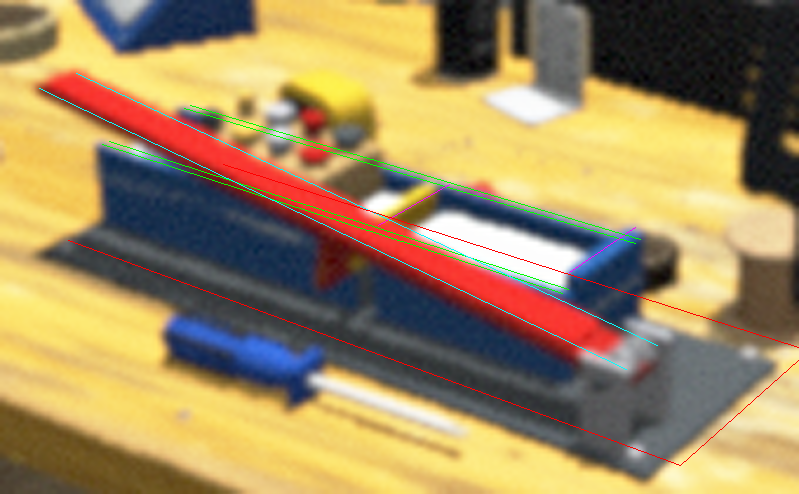

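>>> {"name": "play_rows", "arguments": {
  "deltas": [
    [-0.75, -0.85, 0, -1.25, 50],
    [-1.5, -1.7, 0, -2.5, 50],
    [-2.25, -2.55, 0, -3.75, 50],
    [-3.0, -3.4, 0, -5.0, 50],
    [-3.75, -4.25, 0, -6.25, 50]
  ]
}}

```text
time: 0.52
tcp_pos: [288.5, -319.7, 231.0]
tcp_rot: [-180.0, 0.0, -33.7]
ft_force: [0.5, 0.4, 0.8]
grip_width: 50.1
```

>>> {"name": "play_rows", "arguments": {
  "deltas": [
    [-0.2, -1.1, 0, -1.3, 50],
    [-0.4, -2.2, 0, -2.6, 50],
    [-0.6, -3.3, 0, -3.9, 50],
    [-0.8, -4.4, 0, -5.1, 50],
    [-1.0, -5.5, 0, -6.35, 50]
  ]
}}

```text
time: 0.93
tcp_pos: [355.9, -166.1, 231.2]
tcp_rot: [-180.0, 0.0, -2.0]
ft_force: [0.9, -0.5, -0.3]
grip_width: 50.2
```

>>> {"name": "play_rows", "arguments": {
  "deltas": [
    [0.4, -1.0, 0, 0, 50],
    [0.8, -2.0, 0, 0, 50],
    [1.2, -3.0, 0, 0, 50],
    [1.6, -4.0, 0, 0, 50],
    [2.0, -5.0, 0, 0, 50]
  ]
}}

```text
time: 1.35
tcp_pos: [421.9, -18.5, 231.2]
tcp_rot: [-180.0, 0.0, -2.3]
ft_force: [0.7, 0.5, 1.1]
grip_width: 50.1
```

>>> {"name": "play_rows", "arguments": {
  "deltas": [
    [0.4, -1.0, 0, 0, 50],
    [0.8, -2.0, 0, 0, 50],
    [1.2, -3.0, 0.2, 0, 50],
    [1.6, -4.0, 0.5, 0, 50],
    [2.0, -5.0, 0.8, 0, 50]
  ]
}}

```text
time: 1.77
tcp_pos: [487.9, 129.1, 206.9]
tcp_rot: [-180.0, -0.0, -2.2]
ft_force: [0.1, -0.8, 0.4]
grip_width: 50.1
```

```bash
python3 - <<'E'
from cell import env
import cv2,numpy as np,pickle
d={}
d['s']=s=env.sense();print(s['time'],s['tcp_pos'],s['tcp_rot'],s['grip_width'],s['q'])
for n in ["wrist","scene","side"]:
    c=env.camera(n);d[n]=c
    cv2.imwrite(f"pics/{n}1.png",c["image"][:,:,::-1])
print(d['wrist']['K'],d['wrist']['T_tool_cam'])
p=np.load('p.npy');a=np.radians(p[2]);q=np.array(s['tcp_pos'])[:2]-p[:2]
print("chute",np.cos(a)*q[0]+np.sin(a)*q[1],-np.sin(a)*q[0]+np.cos(a)*q[1])
pickle.dump(d,open("d1.pkl","wb"))
E
```

```text
1.7667 [487.91575208 129.0671159  206.93414373] [-1.79993916e+02 -8.26781652e-03 -2.24681694e+00] 50.071233450915805 [ 1.48148649e+01  1.22009728e+01 -6.30330639e+00  7.14860317e+01
  3.39093158e-03  1.07061682e+02]
[[309.70691629   0.         315.81360238]
 [  0.         309.70691629 196.67921697]
 [  0.           0.           1.        ]] [[ 9.99999634e-01  7.75115460e-04  3.61709307e-04 -2.83684290e-01]
 [ 8.49884027e-04 -9.48153949e-01 -3.17810268e-01 -8.17924463e+01]
 [ 9.66164555e-05  3.17810459e-01 -9.48154261e-01 -1.42766939e+02]
 [ 0.00000000e+00  0.00000000e+00  0.00000000e+00  1.00000000e+00]]
chute -181.55012066179876 -29.230166567488013
```

View pics/wrist1.png

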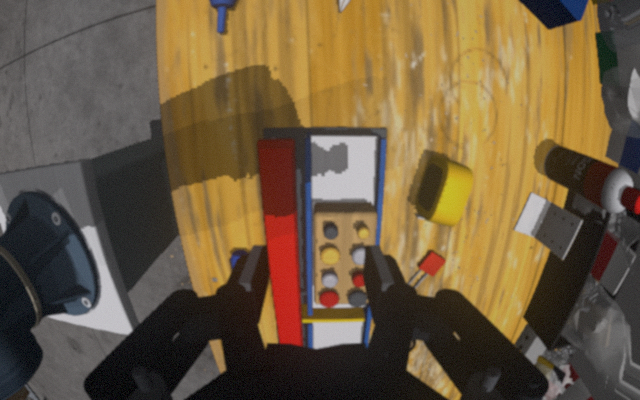

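View pics/side1.png

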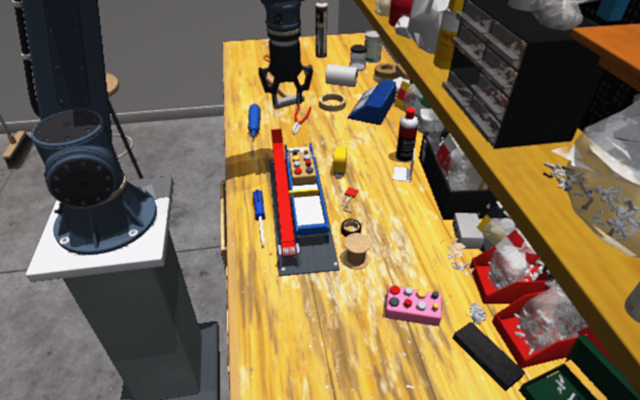

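```bash
cat >>h.py <<'E'
def wproj(c,s,w):
    Rt=R.from_euler('xyz',s['tcp_rot'],degrees=True).as_matrix()
    t=Rt.T@(np.array(w)-s['tcp_pos']);M=np.array(c['T_tool_cam']);q=M[:3,:3].T@(t-M[:3,3])
    x,y,z=q[0],-q[1],-q[2];rr=np.hypot(x,y);th=np.arctan2(rr,z);K=c['K']
    return K[0,0]*th*x/rr+K[0,2],K[1,1]*th*y/rr+K[1,2]
def T(p,m):
    a=np.radians(p[2]);return np.array([p[0]+np.cos(a)*m[0]-np.sin(a)*m[1],p[1]+np.sin(a)*m[0]+np.cos(a)*m[1],m[2]])
E
cat >ov.py <<'E'
import sys,pickle,cv2,numpy as np
from h import *
d=pickle.load(open(sys.argv[1],"rb"));p=np.load('p.npy');ox,oy,w,h,k=225,115,190,245,2.45*1
im=cv2.resize(d['wrist']["image"][oy:oy+h,ox:ox+w,::-1],None,fx=k,fy=k,interpolation=cv2.INTER_CUBIC)
def L(a,b,col):
    pts=[tuple(int(round((q-o)*k)) for q,o in zip(wproj(d['wrist'],d['s'],T(p,np.array(a)*(1-t)+np.array(b)*t)),(ox,oy))) for t in np.linspace(0,1,12)]
    cv2.polylines(im,[np.array(pts)],False,col,1)
for y in(-39,-33,33,39):L((-215,y,61),(60,y,61),(0,255,0))
L((-215,-33,45),(-215,33,45),(0,255,0))
L((-3,-33,63),(-3,33,63),(255,0,255))
for y in(-75,-45):L((-225,y,108),(0,y,78),(255,255,0))
L((-225,-75,108),(-225,-45,108),(255,255,0))
for xx in(-155,-45):L((xx,-31,79),(xx,31,79),(0,0,255))
cv2.imwrite(sys.argv[2],im)
E
python3 ov.py d1.pkl pics/ow1.png
```

```text
(no output)
```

View pics/ow1.png

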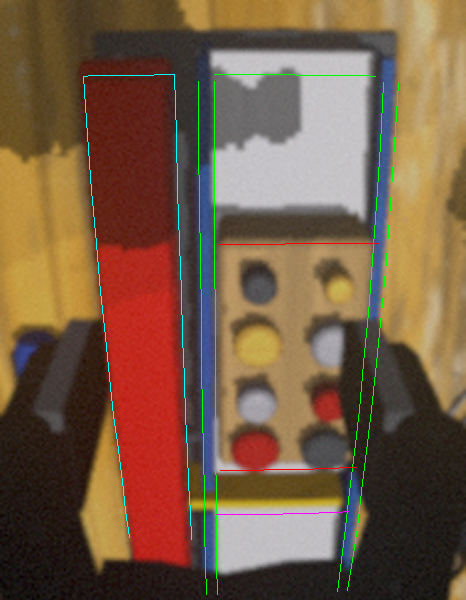

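```bash
python3 - <<'E'
import pickle,cv2
d=pickle.load(open("d1.pkl","rb"))
im=d['wrist']["image"][:,:,::-1]
cv2.imwrite("pics/w1a.png",cv2.resize(im[120:220,250:395],None,fx=5.5,fy=5.5,interpolation=cv2.INTER_CUBIC))
cv2.imwrite("pics/w1b.png",cv2.resize(im[250:350,255:400],None,fx=5.5,fy=5.5,interpolation=cv2.INTER_CUBIC))
E
```

```text
(no output)
```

View pics/w1a.png

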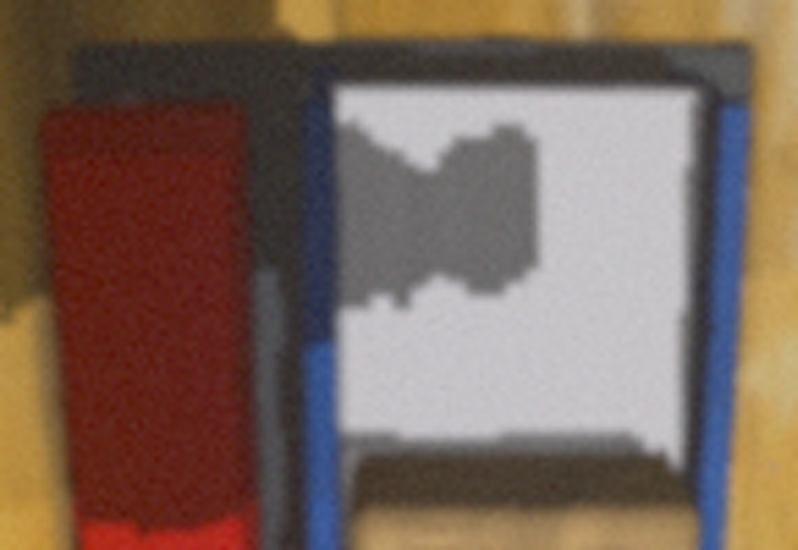

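View pics/w1b.png

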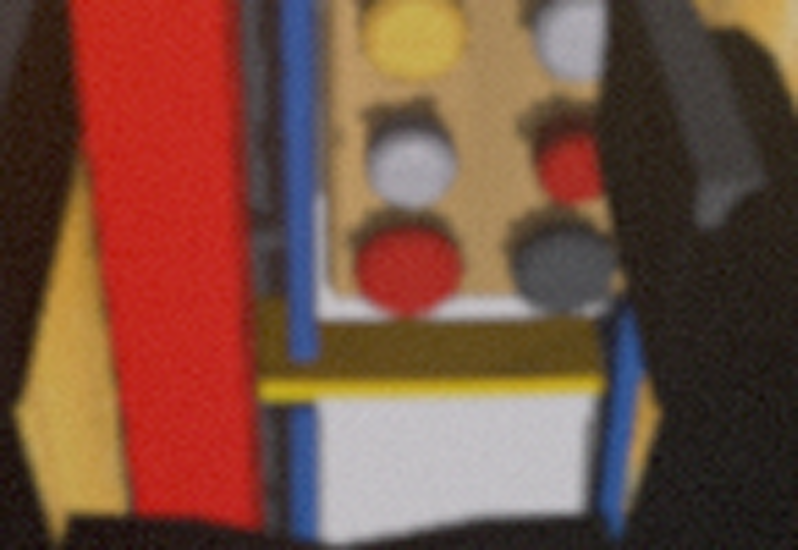

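```bash
python3 - <<'E'
import pickle,numpy as np
from h import *
d=pickle.load(open("d1.pkl","rb"));c=d['wrist'];s=d['s'];p=np.load('p.npy')
Rt=R.from_euler('xyz',s['tcp_rot'],degrees=True).as_matrix();M=c['T_tool_cam'];K=c['K']
def back(u,v):
    z=c['range_z'][v,u]
    if z<=0:return [np.nan]*3
    dx,dy=u-K[0,2],v-K[1,2];r=np.hypot(dx,dy);th=r/K[0,0];q=np.array([np.tan(th)*dx/r*z,-np.tan(th)*dy/r*z,-z])
    w=Rt@(M[:3,:3]@q+M[:3,3])+s['tcp_pos'];a=np.radians(p[2]);e=w[:2]-p[:2]
    return [np.cos(a)*e[0]+np.sin(a)*e[1],-np.sin(a)*e[0]+np.cos(a)*e[1],w[2]]
for name,u,vs in [("bar",277,range(132,160,2)),("farwall",383,range(130,156,2)),("floor",345,list(range(128,150,2))+list(range(190,230,3))),("gate",330,range(304,326,2))]:
    print(name)
    for v in vs:print(v,np.round(back(u,v),0))
for v in (160,240,310):
    print("row",v,[(u,*np.round(back(u,v),0)[1:]) for u in range(256,396,3)])
E
```

```text
bar
132 [-224.  -73.    5.]
134 [-222.  -73.    6.]
136 [-220.  -73.    6.]
138 [-217.  -73.    5.]
140 [-230.  -60.  111.]
142 [-228.  -60.  112.]
144 [-227.  -60.  112.]
146 [-225.  -60.  111.]
148 [-224.  -60.  113.]
150 [-222.  -60.  114.]
152 [-221.  -60.  114.]
154 [-219.  -60.  114.]
156 [-218.  -60.  114.]
158 [-216.  -60.  114.]
farwall
130 [-227.   46.    7.]
132 [-225.   46.    7.]
134 [-223.   46.    5.]
136 [-220.   46.    7.]
138 [-224.   36.   54.]
140 [-223.   34.   61.]
142 [-221.   34.   61.]
144 [-219.   34.   61.]
146 [-218.   35.   61.]
148 [-215.   35.   60.]
150 [-214.   35.   61.]
152 [-212.   35.   62.]
154 [-210.   35.   60.]
floor
128 [-228.    3.    6.]
130 [-226.    3.    7.]
132 [-224.    3.    5.]
134 [-222.    3.    6.]
136 [-225.   -1.   45.]
138 [-222.   -0.   43.]
140 [-220.   -1.   45.]
142 [-219.   -1.   46.]
144 [-217.   -1.   46.]
146 [-214.   -0.   45.]
148 [-213.   -1.   46.]
190 [-168.    1.   44.]
193 [-165.    1.   45.]
196 [-162.    1.   45.]
199 [-158.    1.   44.]
202 [-157.    0.   50.]
205 [-157.   -0.   58.]
208 [-158.   -1.   69.]
21
[... 5886 characters left out ...]
)), (349, np.float64(11.0), np.float64(49.0)), (352, np.float64(15.0), np.float64(49.0)), (355, np.float64(19.0), np.float64(49.0)), (358, np.float64(23.0), np.float64(49.0)), (361, np.float64(26.0), np.float64(50.0)), (364, np.float64(32.0), np.float64(40.0)), (367, np.float64(32.0), np.float64(60.0)), (370, np.float64(-5.0), np.float64(238.0)), (373, np.float64(-5.0), np.float64(244.0)), (376, np.float64(-4.0), np.float64(248.0)), (379, np.float64(-3.0), np.float64(248.0)), (382, np.float64(-6.0), np.float64(266.0)), (385, np.float64(-5.0), np.float64(266.0)), (388, np.float64(-5.0), np.float64(267.0)), (391, np.float64(-3.0), np.float64(266.0)), (394, np.float64(-2.0), np.float64(267.0))]
```

>>> {"name": "play_rows", "arguments": {
  "deltas": [
    [0, -0.1, 0.6, 0, 50],
    [0, -0.2, 1.2, 0, 50],
    [0, -0.33, 1.8, 0, 50],
    [0, -0.33, 2.3, 0, 50],
    [0, -0.33, 2.5, 0, 50]
  ]
}}

```text
time: 2.33
tcp_pos: [486.6, 136.2, 130.7]
tcp_rot: [179.9, 0.2, -2.3]
ft_force: [0.3, 0.1, -0.4]
grip_width: 50.3
```

```bash
cat >look.py <<'E'
import sys
from cell import env
import cv2,numpy as np,pickle
n0=sys.argv[1];d={}
p=np.load('p.npy')
d['s']=s=env.sense();print(s['time'],s['tcp_pos'],s['tcp_rot'],s['grip_width'],s['ft_force'])
for n in sys.argv[2:]:
    d[n]=env.camera(n);cv2.imwrite(f"pics/{n}{n0}.png",d[n]["image"][:,:,::-1])
    ox,oy,w,h={"wrist":(220,110,200,290),"scene":(180,100,240,180),"side":(230,70,150,200)}[n];k=min(800/w,600/h)
    cv2.imwrite(f"pics/{n}{n0}c.png",cv2.resize(d[n]["image"][oy:oy+h,ox:ox+w,::-1],None,fx=k,fy=k,interpolation=cv2.INTER_CUBIC))
a=np.radians(p[2]);q=np.array(s['tcp_pos'])[:2]-p[:2]
print("chute",np.cos(a)*q[0]+np.sin(a)*q[1],-np.sin(a)*q[0]+np.cos(a)*q[1])
pickle.dump(d,open(f"d{n0}.pkl","wb"))
E
python3 -c "
import numpy as np;p=np.load('p.npy');p[0]+=.35;p[1]+=9;np.save('p.npy',p)"
python3 look.py 2 scene wrist
```

```text
2.3333 [486.56916356 136.19334443 130.65018814] [ 1.79943810e+02  1.56233285e-01 -2.29670994e+00] 50.27510405180633 [ 0.34498911  0.13638777 -0.43782935]
chute -179.6110558584146 -30.85172749736769
```

View pics/scene2c.png

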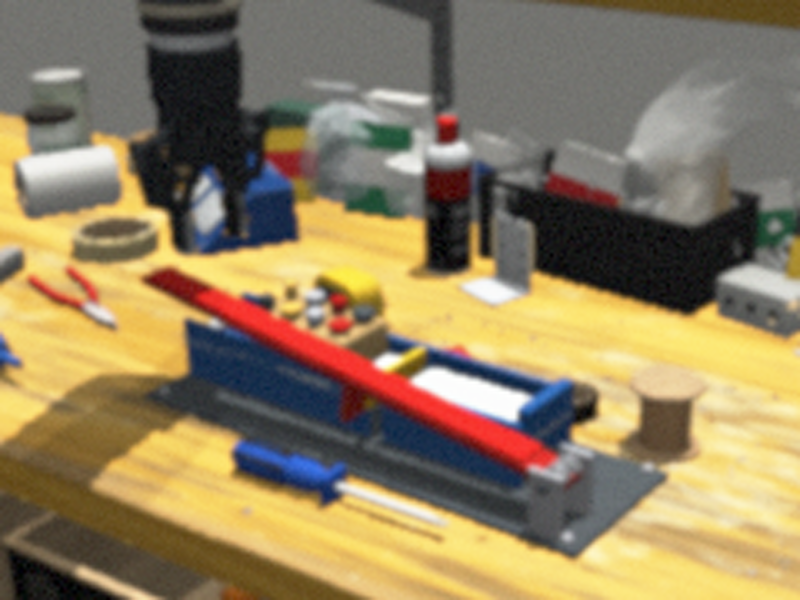

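View pics/wrist2.png

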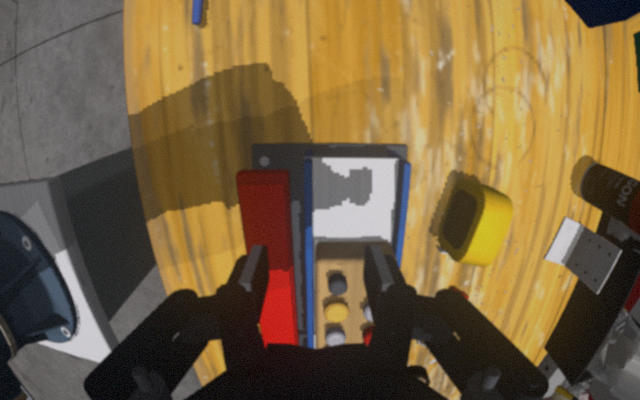

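```bash
cat >>h.py <<'E'
def back(c,s,p,u,v):
    Rt=R.from_euler('xyz',s['tcp_rot'],degrees=True).as_matrix();M=c['T_tool_cam'];K=c['K']
    z=c['range_z'][v,u]
    if z<=0:return np.array([np.nan]*3)
    dx,dy=u-K[0,2],v-K[1,2];r=np.hypot(dx,dy);th=r/K[0,0];q=np.array([np.tan(th)*dx/r*z,-np.tan(th)*dy/r*z,-z])
    w=Rt@(M[:3,:3]@q+M[:3,3])+s['tcp_pos'];a=np.radians(p[2]);e=w[:2]-p[:2]
    return np.array([np.cos(a)*e[0]+np.sin(a)*e[1],-np.sin(a)*e[0]+np.cos(a)*e[1],w[2]])
E
python3 - <<'E'
import pickle,numpy as np
from h import *
d=pickle.load(open("d2.pkl","rb"));c=d['wrist'];s=d['s'];p=np.load('p.npy')
for v in range(238,300,5):
    print(v,[(u,*np.round(back(c,s,p,u,v)).astype(int)) for u in (240,246,252,258,264,365,372,378,384,390) if not np.isnan(back(c,s,p,u,v)[0])])
w=T(p,(-180,-31,131));print(proj(d['scene'],w), "crop",[(a-b)*3.333 for a,b in zip(proj(d['scene'],w),(180,100))])
E
python3 -c "
import cv2;im=cv2.imread('pics/wrist2.png')[150:350,200:430];cv2.imwrite('pics/w2z.png',cv2.resize(im,None,fx=3,fy=3,interpolation=2))"
```

```text
238 [(240, np.int64(-126), np.int64(-108), np.int64(0)), (246, np.int64(-181), np.int64(-73), np.int64(110)), (252, np.int64(-180), np.int64(-70), np.int64(109)), (258, np.int64(-181), np.int64(-66), np.int64(110)), (264, np.int64(-181), np.int64(-62), np.int64(109)), (365, np.int64(-149), np.int64(9), np.int64(46)), (372, np.int64(-149), np.int64(15), np.int64(46)), (378, np.int64(-149), np.int64(20), np.int64(46)), (384, np.int64(-148), np.int64(26), np.int64(44)), (390, np.int64(-149), np.int64(30), np.int64(46))]
243 [(240, np.int64(-121), np.int64(-108), np.int64(1)), (246, np.int64(-176), np.int64(-74), np.int64(108)), (252, np.int64(-177), np.int64(-70), np.int64(109)), (258, np.int64(-177), np.int64(-66), np.int64(109)), (264, np.int64(-177), np.int64(-63), np.int64(108)), (365, np.int64(-148), np.int64(8), np.int64(52)), (372, np.int64(-148), np.int64(14), np.int64(53)), (378, np.int64(-148), np.int64(19), np.int64(53)), (384, np.int64(-148), np.int64(24), np.int64(54)), (390, np.int64(-144), np.int64(31), np.int64(46))]
248 [(240, np.int64(-115), np.int64(-109), np.int64(1)
[... 5193 characters left out ...]
4(-192), np.int64(-3), np.int64(180))]
298 [(240, np.int64(-192), np.int64(-59), np.int64(183)), (246, np.int64(-192), np.int64(-57), np.int64(183)), (252, np.int64(-183), np.int64(-58), np.int64(171)), (258, np.int64(-180), np.int64(-56), np.int64(168)), (264, np.int64(-171), np.int64(-56), np.int64(155)), (365, np.int64(-113), np.int64(7), np.int64(79)), (372, np.int64(-176), np.int64(-6), np.int64(162)), (378, np.int64(-183), np.int64(-5), np.int64(171)), (384, np.int64(-191), np.int64(-6), np.int64(182)), (390, np.int64(-192), np.int64(-4), np.int64(183))]
(np.float64(242.94356094007216), np.float64(174.13003372924308)) crop [np.float64(209.79088861326053), np.float64(247.0754024195672)]
```

View pics/w2z.png

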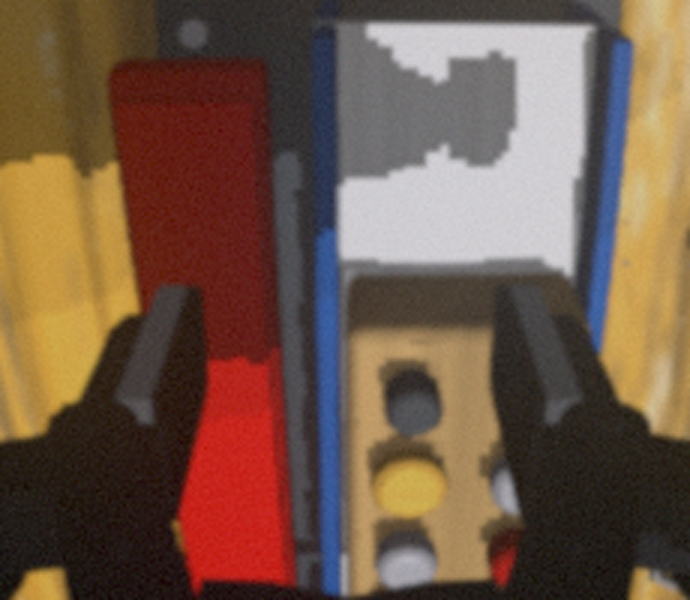

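>>> {"name": "play_rows", "arguments": {
  "deltas": [
    [0, 0, 0.6, 0, 50],
    [0, 0, 1.1, 0, 50],
    [0, 0, 1.6, 0, 50],
    [0, 0, 2.0, 0, 50],
    [0, 0, 2.2, 0, 50]
  ]
}}

```text
time: 2.85
tcp_pos: [488.4, 137.1, 66.5]
tcp_rot: [-180.0, -0.0, -2.3]
ft_force: [-0.1, 1.3, 2.1]
grip_width: 50.0
```

>>> {"name": "play_rows", "arguments": {
  "deltas": [
    [0, 0, 0.1, 0, 50],
    [0, 0, 0.2, 0, 50],
    [0, 0, 0.3, 0, 50],
    [0, 0, 0.35, 0, 50],
    [0, 0, 0.35, 0, 50]
  ]
}}

```text
time: 3.27
tcp_pos: [488.3, 137.3, 56.1]
tcp_rot: [-180.0, -0.0, -2.3]
ft_force: [0.4, 0.6, 1.9]
grip_width: 50.0
```

```bash
python3 look.py 3 scene wrist
```

```text
3.2667 [488.32515181 137.34797339  56.07127114] [-1.79983813e+02 -4.05203744e-02 -2.26049131e+00] 49.958632350529435 [0.35814694 0.64549561 1.94507141]
chute -180.8338716363097 -29.142521733454746
```

View pics/scene3c.png

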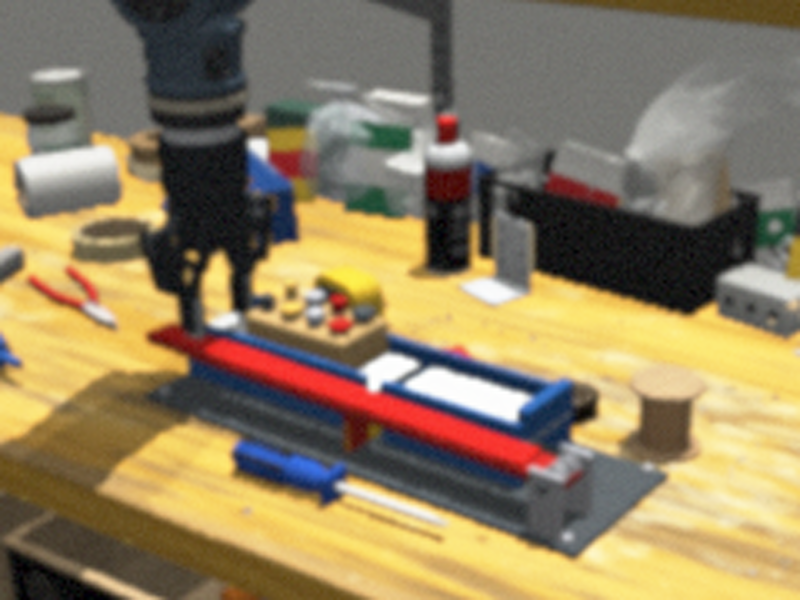

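View pics/wrist3.png

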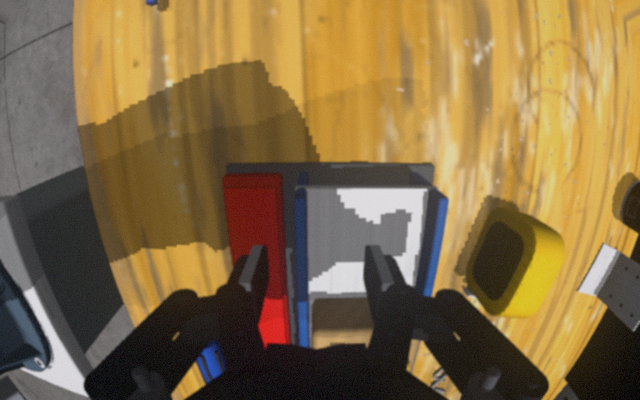

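>>> {"name": "play_rows", "arguments": {
  "deltas": [
    [0, 0, 0.08, 0, 50],
    [0, 0, 0.15, 0, 50],
    [0, 0, 0.18, 0, 50],
    [0, 0, 0.2, 0, 50],
    [0, 0, 0.2, 0, 50]
  ]
}}

```text
time: 3.78
tcp_pos: [488.1, 137.3, 49.8]
tcp_rot: [-180.0, -0.0, -2.3]
ft_force: [0.3, 1.0, 3.0]
grip_width: 50.1
```

>>> {"name": "play_rows", "arguments": {
  "deltas": [
    [0, 0, 0.03, 0, 50],
    [0, 0, 0.05, 0, 50],
    [0, 0, 0.05, 0, 50],
    [0, 0, 0.05, 0, 50],
    [0, 0, 0.05, 0, 50]
  ]
}}

```text
time: 4.2
tcp_pos: [488.2, 137.3, 48.8]
tcp_rot: [-180.0, -0.0, -2.3]
ft_force: [-0.2, 0.5, 7.9]
grip_width: 50.0
```

>>> {"name": "play_rows", "arguments": {
  "deltas": [
    [0, 0.2, 0.01, 0, 50],
    [0, 0.4, 0.02, 0, 50],
    [0, 0.6, 0.02, 0, 50],
    [0, 0.7, 0.02, 0, 50],
    [0, 0.8, 0.02, 0, 50]
  ]
}}

```text
time: 4.62
tcp_pos: [487.9, 114.5, 48.7]
tcp_rot: [-179.8, -0.1, -2.2]
ft_force: [0.2, 10.2, 10.0]
grip_width: 50.0
```

>>> {"name": "play_rows", "arguments": {
  "deltas": [
    [0, 0.15, 0, 0, 50],
    [0, 0.3, 0, 0, 50],
    [0, 0.45, 0, 0, 50],
    [0, 0.6, 0, 0, 50],
    [0, 0.75, 0, 0, 50]
  ]
}}

```text
time: 5.03
tcp_pos: [487.1, 92.3, 48.7]
tcp_rot: [-179.8, -0.1, -2.2]
ft_force: [0.2, 9.6, 10.5]
grip_width: 50.0
```

```bash
python3 look.py 4 scene wrist
```

```text
5.0333 [487.05860486  92.30791515  48.69624557] [-1.79775336e+02 -1.04055234e-01 -2.21168604e+00] 49.960402207556946 [ 0.17761334  9.5775257  10.52973977]
chute -135.77885374982145 -28.636210885817476
```

View pics/scene4c.png

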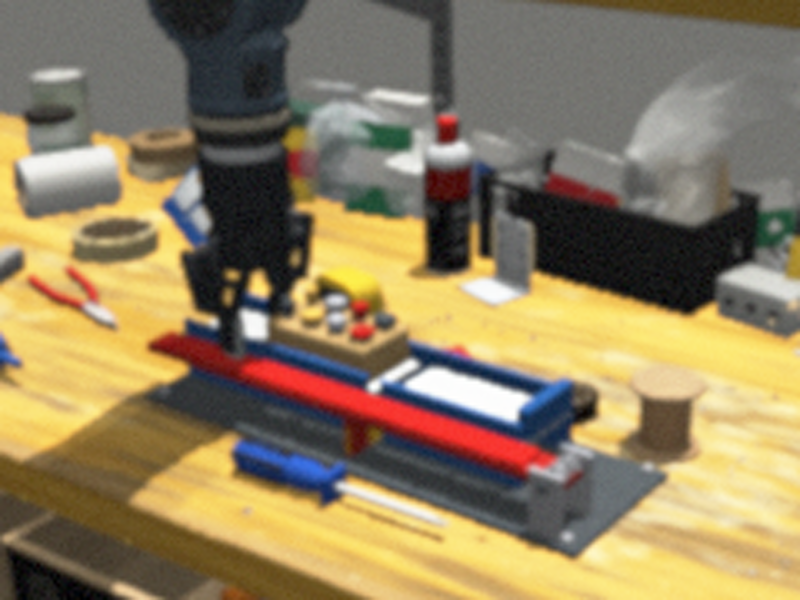

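View pics/wrist4.png

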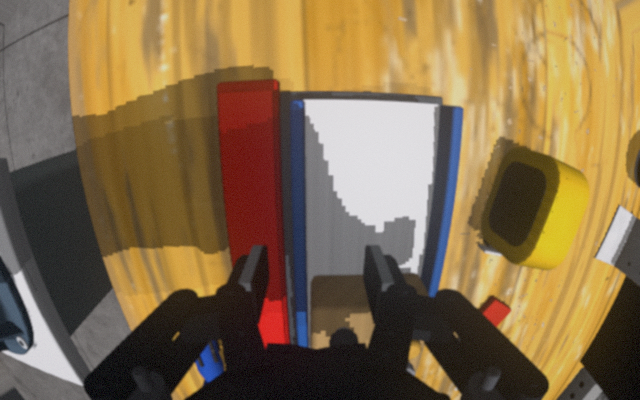

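>>> {"name": "play_rows", "arguments": {
  "deltas": [
    [0, 0.2, 0, 0, 50],
    [0, 0.4, 0, 0, 50],
    [0, 0.6, 0, 0, 50],
    [0, 0.8, 0, 0, 50],
    [0, 1.0, 0, 0, 50]
  ]
}}

```text
time: 5.55
tcp_pos: [485.9, 62.4, 48.7]
tcp_rot: [-179.8, -0.1, -2.2]
ft_force: [1.0, 10.2, 12.4]
grip_width: 49.7
```

>>> {"name": "play_rows", "arguments": {
  "deltas": [
    [0, 0.2, 0, 0, 50],
    [0, 0.4, 0, 0, 50],
    [0, 0.6, 0, 0, 50],
    [0, 0.8, 0, 0, 50],
    [0, 1.0, 0, 0, 50]
  ]
}}

```text
time: 5.97
tcp_pos: [484.8, 32.5, 48.8]
tcp_rot: [-179.7, -0.1, -2.2]
ft_force: [0.2, 11.6, 14.2]
grip_width: 50.4
```

```bash
python3 look.py 5 scene side
```

```text
5.9667 [484.77931311  32.47882023  48.81768944] [-1.79746430e+02 -1.22207593e-01 -2.20407495e+00] 50.406540870121944 [ 0.18155672 11.58987821 14.23219269]
chute -75.90640624443685 -28.560059681265365
```

View pics/scene5c.png

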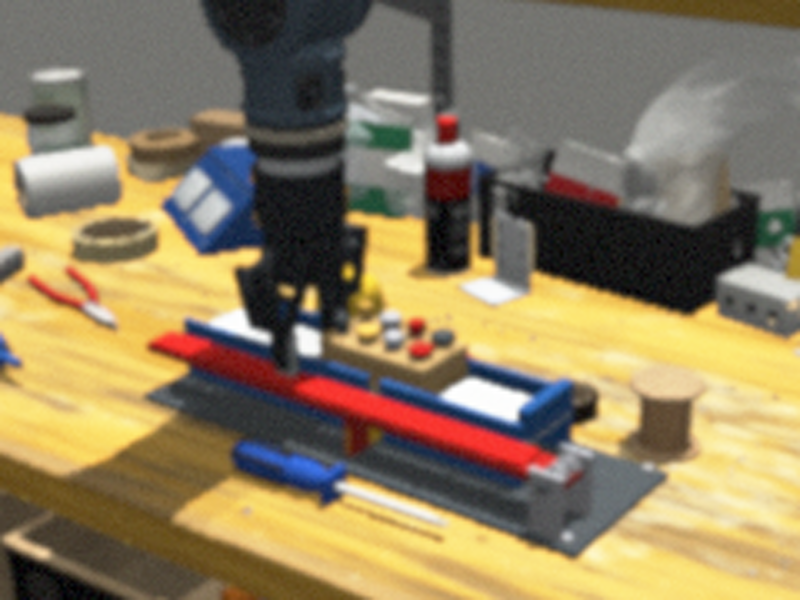

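View pics/side5c.png

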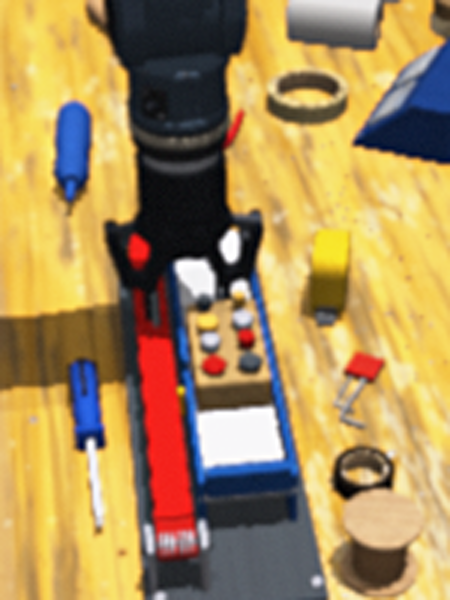

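>>> {"name": "play_rows", "arguments": {
  "deltas": [
    [0, 0.2, 0, 0, 50],
    [0, 0.4, 0, 0, 50],
    [0, 0.6, 0, 0, 50],
    [0, 0.8, 0, 0, 50],
    [0, 1.0, 0, 0, 50]
  ]
}}

```text
time: 6.48
tcp_pos: [483.7, 2.6, 48.9]
tcp_rot: [-179.7, -0.1, -2.2]
ft_force: [0.7, 12.9, 15.4]
grip_width: 49.9
```

>>> {"name": "play_rows", "arguments": {
  "deltas": [
    [0, 0.2, 0, 0, 50],
    [0, 0.4, 0, 0, 50],
    [0, 0.6, 0, 0, 50],
    [0, 0.8, 0, 0, 50],
    [0, 1.0, 0, 0, 50]
  ]
}}

```text
time: 6.9
tcp_pos: [482.5, -27.2, 49.0]
tcp_rot: [-179.7, -0.1, -2.2]
ft_force: [-0.7, 14.6, 17.4]
grip_width: 50.0
```

```bash
python3 look.py 6 scene side
```

```text
6.9 [482.52049809 -27.24227579  49.04535176] [-1.79715443e+02 -1.47982855e-01 -2.19437402e+00] 50.01569324113276 [-0.66017656 14.55744094 17.35248289]
chute -16.142679582326412 -28.467696281516904
```

View pics/scene6c.png

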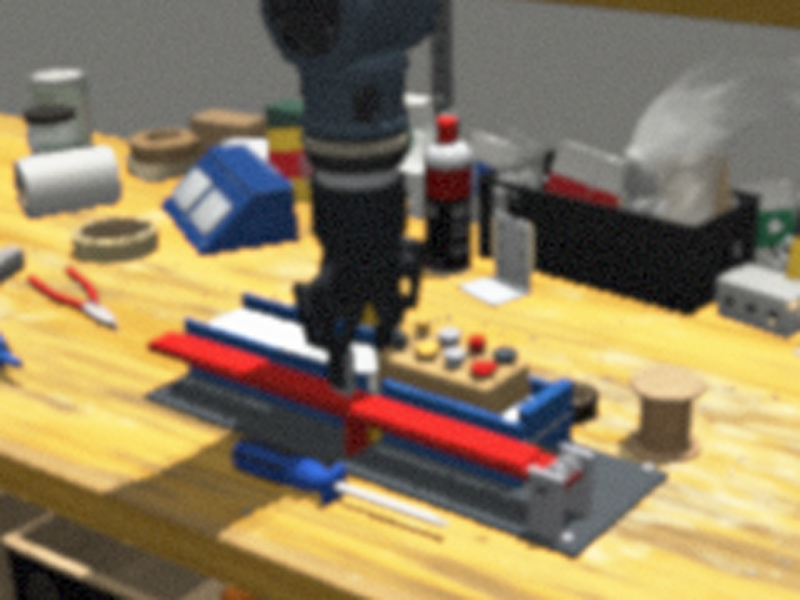

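View pics/side6c.png

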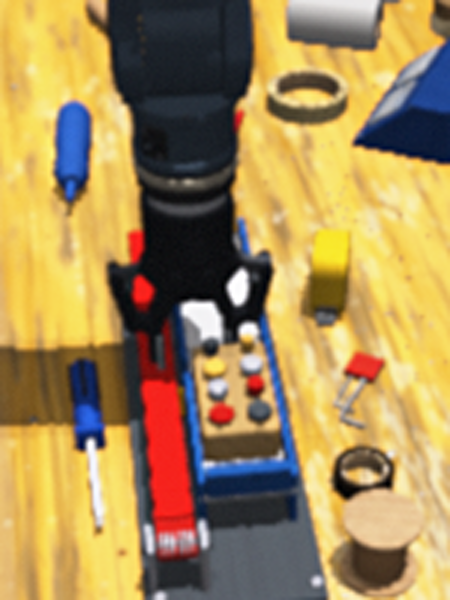

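>>> {"name": "play_rows", "arguments": {
  "deltas": [
    [0, 0.15, 0, 0, 50],
    [0, 0.3, 0, 0, 50],
    [0, 0.45, 0, 0, 50],
    [0, 0.55, 0, 0, 50],
    [0, 0.6, 0, 0, 50]
  ]
}}

```text
time: 7.42
tcp_pos: [481.9, -45.3, 49.1]
tcp_rot: [-179.7, -0.2, -2.2]
ft_force: [0.3, 10.6, 19.7]
grip_width: 50.0
```

>>> {"name": "play_rows", "arguments": {
  "deltas": [
    [0, 0.03, 0, 0, 50],
    [0, 0.06, 0, 0, 50],
    [0, 0.08, 0, 0, 50],
    [0, 0.1, 0, 0, 50],
    [0, 0.1, 0, 0, 50]
  ]
}}

```text
time: 7.83
tcp_pos: [481.7, -47.7, 49.2]
tcp_rot: [-179.7, -0.2, -2.2]
ft_force: [0.1, 16.7, 19.4]
grip_width: 50.0
```

>>> {"name": "play_rows", "arguments": {
  "deltas": [
    [0, 0.03, 0, 0, 50],
    [0, 0.05, 0, 0, 50],
    [0, 0.07, 0, 0, 50],
    [0, 0.07, 0, 0, 50],
    [0, 0.07, 0, 0, 50]
  ]
}}

```text
time: 8.25
tcp_pos: [481.7, -49.6, 49.2]
tcp_rot: [-179.7, -0.2, -2.2]
ft_force: [1.4, 16.5, 19.8]
grip_width: 49.8
```

```bash
python3 look.py 7 scene side
```

```text
8.25 [481.66068457 -49.59822037  49.16172842] [-1.79663770e+02 -1.57360846e-01 -2.16850882e+00] 49.847592725507376 [ 1.42813093 16.45994389 19.76169785]
chute 6.229783937336427 -28.447360626183162
```

View pics/side7c.png

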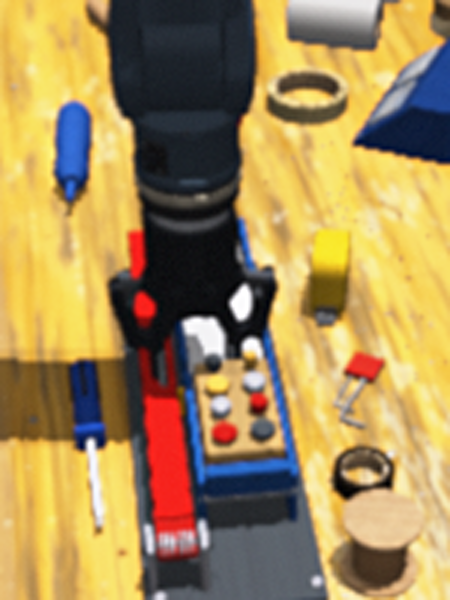

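View pics/scene7c.png

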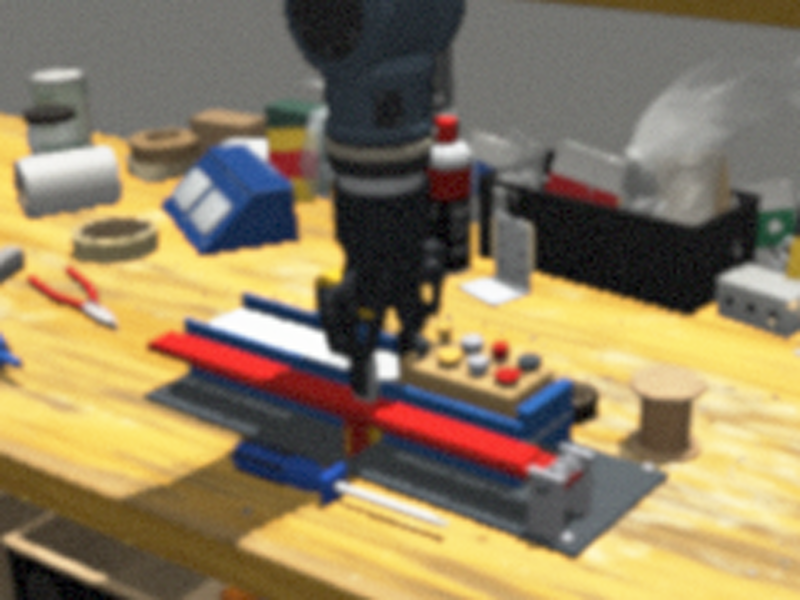

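>>> {"name": "play_rows", "arguments": {
  "deltas": [
    [0, 0.02, 0, 0, 50],
    [0, 0.04, 0, 0, 50],
    [0, 0.05, 0, 0, 50],
    [0, 0.05, 0, 0, 50],
    [0, 0.05, 0, 0, 50]
  ]
}}

```text
time: 8.77
tcp_pos: [481.7, -49.7, 49.2]
tcp_rot: [-179.5, -0.2, -2.1]
ft_force: [0.7, 23.2, 21.2]
grip_width: 49.7
```

>>> {"name": "play_rows", "arguments": {
  "deltas": [
    [0, 0.02, 0, 0, 50],
    [0, 0.04, 0, 0, 50],
    [0, 0.05, 0, 0, 50],
    [0, 0.05, 0, 0, 50],
    [0, 0.05, 0, 0, 50]
  ]
}}

```text
time: 9.18
tcp_pos: [481.6, -49.9, 49.2]
tcp_rot: [-179.3, -0.2, -2.0]
ft_force: [0.5, 31.7, 20.8]
grip_width: 50.3
```

>>> {"name": "play_rows", "arguments": {
  "deltas": [
    [0, -0.05, 0, 0, 50],
    [0, -0.1, 0, 0, 50],
    [0, -0.17, 0, 0, 50],
    [0, -0.25, 0, 0, 50],
    [0, -0.3, 0, 0, 50]
  ]
}}

```text
time: 9.6
tcp_pos: [481.8, -48.1, 49.2]
tcp_rot: [179.7, -0.2, -2.3]
ft_force: [-0.3, -7.0, 19.0]
grip_width: 49.9
```

>>> {"name": "play_rows", "arguments": {
  "deltas": [
    [0, 0, -0.2, 0, 50],
    [0, 0, -0.5, 0, 50],
    [0, 0, -0.9, 0, 50],
    [0, 0, -1.3, 0, 50],
    [0, 0, -1.8, 0, 50]
  ]
}}

```text
time: 10.02
tcp_pos: [479.6, -46.1, 101.8]
tcp_rot: [-180.0, 0.1, -2.3]
ft_force: [0.2, -0.1, 1.2]
grip_width: 50.2
```

>>> {"name": "play_rows", "arguments": {
  "deltas": [
    [0, 0, -0.8, 0, 50],
    [0, 0, -1.6, 0, 50],
    [0, 0, -2.4, 0, 50],
    [0, 0, -3.2, 0, 50],
    [0, -0.5, -4.0, 0, 50]
  ]
}}

```text
time: 10.43
tcp_pos: [480.4, -32.3, 222.8]
tcp_rot: [180.0, 0.1, -2.4]
ft_force: [0.9, -0.1, -0.7]
grip_width: 50.4
```

>>> {"name": "play_rows", "arguments": {
  "deltas": [
    [0, -1, 0, 0, 50],
    [0, -2, 0, 0, 50],
    [0, -3, 0, 0, 50],
    [0, -4, 0, 0, 50],
    [0, -4, 0, 0, 50]
  ]
}}

```text
time: 10.85
tcp_pos: [485.5, 92.5, 221.6]
tcp_rot: [-179.9, 0.1, -2.1]
ft_force: [0.2, -0.1, 0.3]
grip_width: 49.9
```

```bash
python3 look.py 8 scene side wrist
```

```text
10.85 [485.48438312  92.49308106 221.58312814] [-1.79919953e+02  6.86984816e-02 -2.07542690e+00] 49.88430936265875 [ 0.22583521 -0.13843642  0.2905538 ]
chute -135.90194638529368 -30.216498426253402
```

View pics/side8c.png

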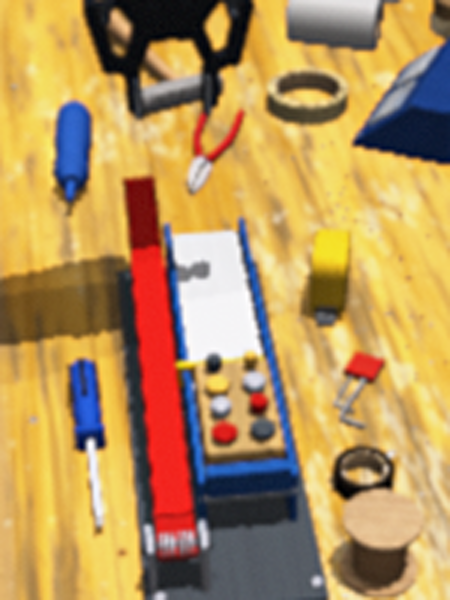

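View pics/scene8c.png

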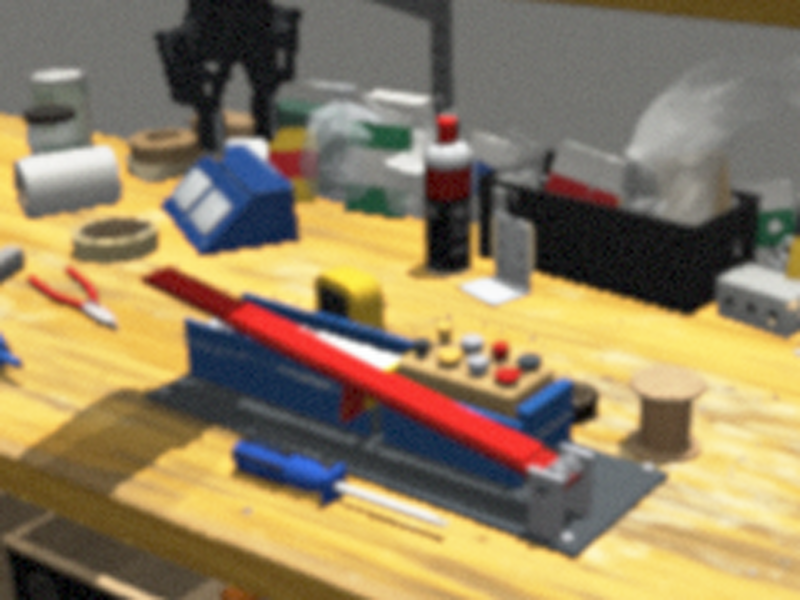

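```bash
python3 - <<'E'
import pickle,numpy as np
from h import *
d=pickle.load(open("d8.pkl","rb"));c=d['wrist'];s=d['s'];p=np.load('p.npy')
for u in (325,340):
    for v in range(270,330,2):
        b=back(c,s,p,u,v)
        if not np.isnan(b[0]) and b[2]<110:print(u,v,b.round(0))
c=d['side'];pl=[]
for v in range(150,240):
  for u in range(285,330):
    r=c["range_z"][v,u]
    if r>0:
        w=P(c,u,v,r=r);a=np.radians(p[2]);q=w[:2]-p[:2]
        pl.append((np.cos(a)*q[0]+np.sin(a)*q[1],-np.sin(a)*q[0]+np.cos(a)*q[1],w[2]))
pl=np.array(pl);m=(abs(pl[:,1])<28)&(pl[:,2]>74)&(pl[:,2]<84)
print(np.percentile(pl[m],[0,2,10,50,90,98,100],axis=0).round())
m=(abs(pl[:,1])<28)&(pl[:,2]>64)&(pl[:,2]<73)
print(np.percentile(pl[m],[0,2,10,50,90,98,100],axis=0).round())
E
python3 -c "
import cv2;im=cv2.imread('pics/side8.png')[180:240,280:340];cv2.imwrite('pics/s8z.png',cv2.resize(im,None,fx=10,fy=10,interpolation=2))
im=cv2.imread('pics/wrist8.png');cv2.imwrite('pics/w8z.png',cv2.resize(im[200:350,230:420],None,fx=4,fy=4,interpolation=2))"
```

```text
325 270 [-18. -19.  45.]
325 272 [-15. -19.  45.]
325 274 [-11. -19.  44.]
325 276 [ -9. -19.  45.]
325 278 [ -9. -19.  49.]
325 280 [ -8. -19.  52.]
325 282 [ -8. -20.  57.]
325 284 [ -7. -20.  59.]
325 286 [ -6. -20.  62.]
325 288 [ -3. -20.  62.]
325 290 [ 12. -19.  45.]
325 292 [ 15. -19.  46.]
325 294 [ 14. -19.  51.]
325 296 [ 14. -19.  55.]
325 298 [ 14. -19.  59.]
325 300 [ 14. -19.  64.]
325 302 [ 13. -20.  69.]
325 304 [ 15. -20.  71.]
325 306 [ 14. -20.  75.]
325 308 [ 16. -20.  76.]
325 310 [ 16. -20.  80.]
325 312 [ 21. -20.  78.]
325 314 [ 23. -20.  80.]
325 316 [ 27. -20.  79.]
325 318 [ 22. -20.  87.]
325 320 [ 23. -20.  91.]
325 322 [ 24. -20.  93.]
325 324 [ 26. -20.  94.]
325 326 [ 28. -20.  95.]
325 328 [ 32. -20.  94.]
340 270 [-18.  -1.  45.]
340 272 [-14.  -1.  44.]
340 274 [-12.  -1.  45.]
340 276 [-9. -1. 46.]
340 278 [-9. -1. 49.]
340 280 [-8. -1. 52.]
340 282 [-8. -2. 56.]
340 284 [-8. -2. 61.]
340 286 [-7. -2. 64.]
340 288 [-3. -2. 63.]
340 290 [12. -0. 46.]
340 292 [15. -0. 46.]
340 294 [13. -1. 52.]
340 296 [13. -1. 56.]
340 298 [14. -1. 59.]
340 300 [15. -1. 63.]
340 302 [14. -2. 67.]
340 304 [13. -2. 72.]
340 306 [15. -2. 74.]
340 308 [16. -2. 77.]
340 310 [17. -2. 79.]
340 312 [21. -2. 79.]
340 314 [24. -2. 79.]
340 316 [26. -2. 80.]
340 318 [31. -2. 78.]
340 320 [33. -1. 79.]
340 322 [37. -1. 79.]
340 324 [40. -1. 79.]
340 326 [43. -1. 79.]
340 328 [47. -1. 79.]
[[ 19. -28.  74.]
 [ 22. -27.  75.]
 [ 32. -24.  76.]
 [ 83.   0.  78.]
 [124.  24.  80.]
 [127.  27.  83.]
 [130.  28.  84.]]
[[123. -28.  64.]
 [124. -27.  65.]
 [126. -22.  66.]
 [136.   1.  69.]
 [143.  23.  72.]
 [145.  27.  73.]
 [145.  28.  73.]]
```

View pics/s8z.png

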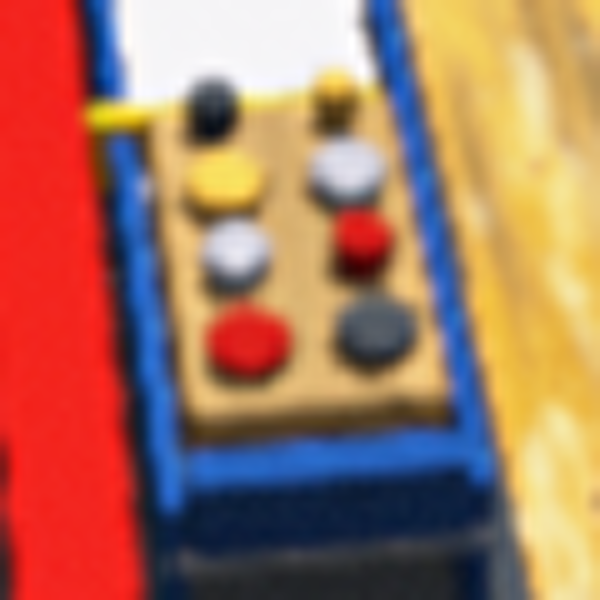

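View pics/w8z.png

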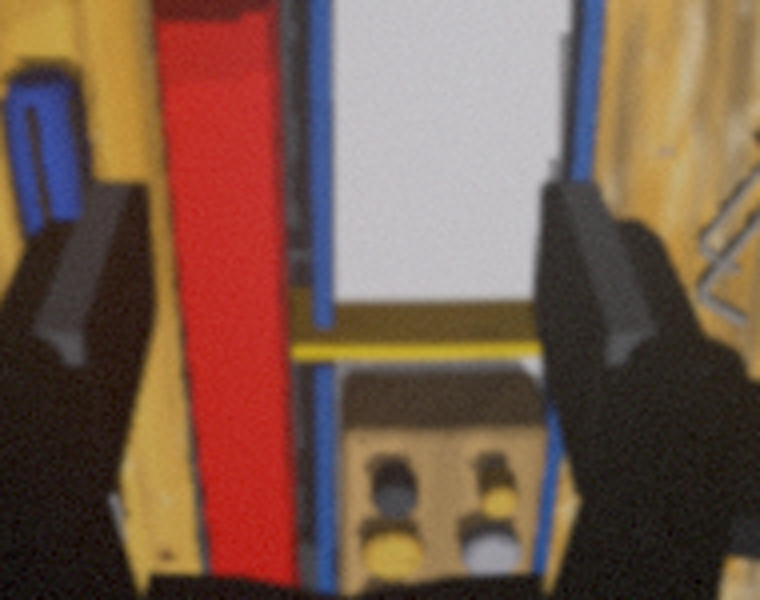

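```bash
python3 -c "
from cell import env
s=env.sense();print(s['ft_force'],s['time']);print(env.hand_in())"
```

```text
[-0.18040331  0.11474893  0.85364846] 11.0
the job is handed in; nothing more can be done
None
```

I held the red bar fully down with one fingertip and pushed the rack from behind with the other finger until it met the end stop. I then backed off and lifted the hand clear, and handed the job in at 11.0 s.

- **Rack home:** at the end the push force rose from about 16 to 32 N while the tool hardly moved (about 0.3 mm), as expected at the stop. Afterwards, wrist depth put the rack's rear face about 22 mm past the blade's upstream face; 21 mm is expected when home.
- **Gate shut:** the last pictures show the blade up behind the rack and the bar sloping up from its hinge again. While the rack passed, the bar was held against its stop with about 8 to 21 N.
- **Other things on the bench:** the pictures show them where they were. The hand touches nothing, with wrist force near 0.
- **One disagreement:** my first side-camera fit of the chute was about 9 mm off along the lane. I corrected it from wrist depth before pressing the bar. The final wrist view still read the blade about 5 mm further upstream than that correction puts it, so I relied on the distance between rack and blade and on the stop force.

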